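Show the drilled plate to the up-looking inspection camera

ROBOT

A 6-joint arm with a two-finger parallel gripper is mounted at the origin on the work surface. World frame = base frame: x ahead of the robot, y to its left, z up, the work surface at z = 0. Lengths are in mm, angles in degrees, forces in N, time in s.
With the tool pointing down it reaches from about 300 to 850 mm from the base axis. Payload 4.2 kg.
Tool frame: the origin (TCP) lies between the finger pads; the fingertips stand 11 mm ahead of it and the grasp point (between the pads) lies 8 mm behind it (env.tips_ahead is the distance from the TCP to the fingertips, in mm); z points along the fingers, y is the line along which they close (so a half turn about z gives the same grasp; the last joint's range is limited). The gripper opens to 91 mm and grips with 3 to 60 N. Pads are 32 mm wide; open, the fingers measure 118 mm over their backs; the gripper's body (76 mm by 178 mm) begins 60 mm behind the grasp point.
Start: joints at [-65.89, 18.312, 89.639, -0, 72.044, -1.146], TCP at [245.336, -520.05, 224.976] pointing down, gripper open.
Joint ranges: [-177.97, 177.97], [-48.28, 115.42], [12.27, 149.76], [-77.06, 257.06], [2.81, 150.46], [-146.56, 146.56]. Speed limits (degrees/s): [147.25, 147.25, 180, 180, 180, 180].

INTERFACE

Orientations are given as [roll, pitch, yaw] about the fixed x, y, z axes, in that order (R = Rz(yaw) Ry(pitch) Rx(roll)).
In Python, from workcell import env, cams gives the robot as it stands.
- The arm moves only by the tool step_arm, never from a script. Its arguments are lists of equal length, an entry for each row: "linear": the shift along the tool's x, y, z in units of 30 cm (1.0 is 30 cm), a list of three; "turn": the turn about the tool's z in units of 360 degrees (1.0 is 360 degrees). In form: {"linear": [[tx, ty, tz], ...], "turn": [turn, ...]}. A call has 1 to 20 rows; each row is the pose to reach, as a shift and turn from the pose commanded when the call began, along the tool's axes at that moment, turning the shorter way round; what a row does not reach only later rows make up. A row lasts 1/8 s, in which the tool goes at most 62.5 mm and 10.7 degrees, less where a joint would pass 70% of its speed; a pose out of reach is approached as far as the arm can. A call with a number of a shift or a turn outside -1 to 1 is refused whole. A call with a gripper value outside its range is refused whole. "fingers" is the closure, from -1 (fully open) to 1 (shut), so that 0 is half open, set as the call begins (left out, the last holds). The fingers move at their own pace and stop on an object; "force" is the grip in N (left out, the last holds). Time passes only in rows, so rows that repeat a pose let the fingers close. It gives the time, the measured TCP pose, the force, the opening and the grip force at its end, in the units of the state.
- env.state(): the state, without advancing time (a new reading comes with each control period).
- cams.grab_frame(name): name is "side" or "top" or "wrist"; returns a dict with "color" (420x560x3 uint8, blue, green, red), "fx", "fy", "cx", "cy" (pixels), "extrinsics" (4x4, takes a point from camera to world coordinates); the wrist camera has in their place "tool_from_camera" (4x4, takes a point from camera to tool coordinates, whose origin is the TCP and whose axes are the flange's). Camera axes: x right, y down, z forward; pixel columns grow to the right and rows downward; lengths in mm; the calibration is good to about 2 mm. A picture is of the moment at which its call begins: read the wrist's pose just before it. There is no depth.
- env.job_done(): hands the job in; it is judged then, once.
The state is a dict: "time_s": time; "qpos": joint angles; "qvel": joint speeds; "effort": joint torques, N m; "ee_pos": TCP position; "ee_rot": TCP orientation; "force": force on the tool from outside, world axes, zero at the start; "torque": the same for the moment, N m; "gripper_width": finger opening in mm; "gripper_force": force on a finger pad.
Only numpy, scipy, OpenCV 4.12 (cv2) and the standard library are available. Lean on these libraries where they do the work, as an engineer would, in place of code of your own. Each camera call takes 0.05 s, during which the arm holds its last target. There are 200 camera calls.

TASK

Pick the drilled aluminium plate off the conveyor belt and hold it still for two seconds over the up-looking camera in the marked viewing pose: centred midway between the tips of the two pointer pins, at their height, level, its long sides running along the line from pin to pin. Then lower it back flat onto the belt where it lay and let go; leave the square blank and the closed dish where they are.

Things in the scene. Friction and masses are not known exactly. Their poses are not given: they have to be found in the camera images.
- plate_mid (a point): Centre (half-way up) of the drilled plate: a loose flat aluminium rectangle, 56 mm along its x, 96 mm along its y (long side), 16 mm thick along z, with eight 13 mm through holes in two rows of four; about 0.2 kg. It lies flat on the belt, with 30 mm or more free beside its long sides, and can be gripped from above across its 56 mm width.
- blank_mid (a point): Centre (half-way up) of a bystander: a loose plain square aluminium blank, 62 x 62 x 16 mm, without holes, lying flat on the belt. Not to be moved. The black belt is 140 mm wide and 460 mm long, its flat top 70 mm above the bench; only the three loose things stand on it.
- dish_mid (a point): Centre (half-way up) of a bystander: a loose closed round plastic dish with a white lid, 64 mm in diameter, 22 mm high, lying flat on the belt. Not to be moved.
- stand_view (a point): Viewing point of the fixed camera stand: midway between the facing tips of its two dark pointer pins, at their height, 190 mm above the bench; z up, y along the line from pin to pin. The pin tips are 74 mm to either side, on upright posts at 108 mm, 198 mm tall. Below is the up-looking camera with a round white ring light, top 74 mm above the bench.

How it is judged (in metres and radians):
On the way, in this order (a step that is already met when the one before it is completed fails the run):
1. the drilled plate is held still in the fingers at the viewing pose: centre within 20 mm of midway between the pin tips, level within 10 degrees, long side within 11 degrees of the pin-to-pin line (distance between plate_mid and stand_view below 0.02 m and angle between plate_mid's own z axis and vertical below 0.175 rad and angle between the y axis of plate_mid and the y axis of stand_view, either way round below 0.2 rad and linear speed of plate below 0.03 m/s and contact force between the fingers and plate above 0.5 N), for 1.5 s.
2. still in the fingers, the plate is lowered to within 12 mm of the belt, over the place where it lay (distance of plate_mid from where it was at the start of the episode below 0.03 m and height (world z) of plate_mid below 0.09 m and contact force between the fingers and plate above 0.5 N), for 0.1 s.
At the end, for the whole second after the job is handed in: The drilled plate lies flat and at rest on the belt again, released, its centre within 30 mm of where it started; the square blank and the closed dish are each within 20 mm of where they started (distance of plate_mid from where it was at the start of the episode below 0.03 m and height (world z) of plate_mid below 0.082 m and angle between plate_mid's own z axis and vertical below 0.1 rad and linear speed of plate below 0.02 m/s and distance of each of blank_mid, dish_mid from where it was at the start of the episode below 0.02 m); the robot touches nothing.
It fails at once if the square blank is shifted by more than 20 mm (distance of blank_mid from where it was at the start of the episode above 0.02 m).
It fails at once if the closed dish is shifted by more than 20 mm (distance of dish_mid from where it was at the start of the episode above 0.02 m).
It also fails if it takes over 58 s, if anything falls off the work surface, if the arm or the gripper's body presses on something with over 40 N, if the wrist force passes 120 N, or if a joint passes its speed limit or range.

## Working session

There is one attempt and no reset: what is moved stays moved. The work goes in short steps, Python scripts to look and compute and a tool call to move; the robot and the scene stay as the last step left them, time stands still between calls to the robot, and variables do not carry over. Pictures are saved under pics/ and viewed, at most 10 in all, crops included, and the job is handed in when it is done.

Besides the shell and the picture viewer there is one more tool, called after "Call:" as name(argument=value, ...), one argument or row to a line, values as JSON. step_arm: Moves the arm, as the interface text tells. Its arguments: {"type":"object","properties":{"linear":{"type":"array"},"turn":{"type":"array"},"fingers":{"type":"number"},"force":{"type":"number"}},"required":["linear","turn"]}

```bash
mkdir -p pics; cat > h.py <<'E'
import numpy as np,cv2
from workcell import env,cams
from scipy.spatial.transform import Rotation as R
def T_of(s):
    T=np.eye(4);T[:3,:3]=R.from_euler('xyz',s['ee_rot'],degrees=True).as_matrix();T[:3,3]=s['ee_pos'];return T
def grab(n):
    s=env.state();f=cams.grab_frame(n)
    E=np.array(f['extrinsics']) if n!='wrist' else T_of(s)@np.array(f['tool_from_camera'])
    return f,E
def ray(f,E,u,v):
    d=E[:3,:3]@np.array([(u-f['cx'])/f['fx'],(v-f['cy'])/f['fy'],1]);return E[:3,3],d
def onz(f,E,u,v,z):
    o,d=ray(f,E,u,v);return o+d*(z-o[2])/d[2]
def proj(f,E,p):
    q=np.linalg.inv(E)@np.append(p,1);return f['fx']*q[0]/q[2]+f['cx'],f['fy']*q[1]/q[2]+f['cy']
E
python3 - <<'E'
from h import *
for n in('top','side'):
    f,e=grab(n);cv2.imwrite(f'pics/{n}0.png',f['color']);print(n,f['fx'],e.round(2).tolist())
s=env.state();print(s['time_s'],s['ee_rot'],s['gripper_width'])
E
```

```text
top 454.1584718916646 [[0.03, -0.99, 0.14, 385.26], [-1.0, -0.03, -0.0, -58.03], [0.0, -0.14, -0.99, 1197.98], [0.0, 0.0, 0.0, 1.0]]
side 504.6848247762448 [[-0.98, -0.12, 0.16, 332.49], [-0.19, 0.47, -0.86, 1010.27], [0.03, -0.88, -0.48, 757.55], [0.0, 0.0, 0.0, 1.0]]
0.1 [-1.79911286e+02 -1.45864950e-03  2.52552053e+01] 90.78404692540222
```

View pics/top0.png

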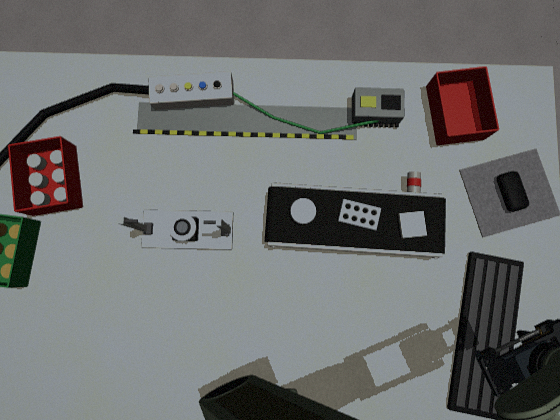

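View pics/side0.png

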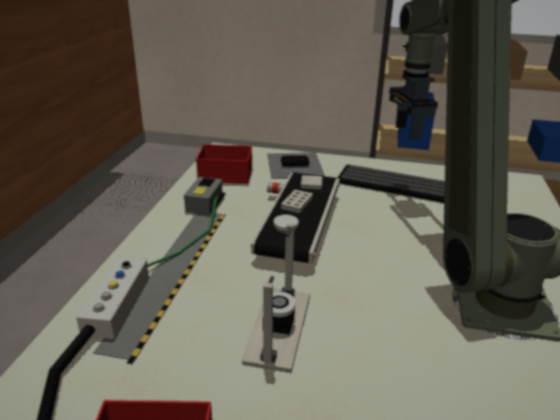

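The top view shows the plate on the belt at (360,214), the dish at (303,210), the blank at (413,224), and the stand at about (186,229) with posts near (130,226) and (222,229). The side view shows the stand with both posts, near (289,222) and (269,355).

```bash
python3 - <<'E'
from h import *
f,e=grab('top');g=cv2.cvtColor(f['color'],cv2.COLOR_BGR2GRAY)
m=np.zeros_like(g);m[194:245,285:432]=(g[194:245,285:432]>90)*255
cs,_=cv2.findContours(m,cv2.RETR_EXTERNAL,cv2.CHAIN_APPROX_NONE)
for c in cs:
    if cv2.contourArea(c)<100: continue
    w=np.array([onz(f,e,*p[0],86)[:2] for p in c],np.float32)
    print(cv2.boundingRect(c),cv2.minAreaRect(w))
a=cv2.resize(f['color'][195:260,110:250],None,fx=5,fy=5,interpolation=cv2.INTER_CUBIC)
f2,e2=grab('side')
b=cv2.resize(f2['color'][205:375,235:335],None,fx=3,fy=3,interpolation=cv2.INTER_CUBIC)
cv2.imwrite('pics/a.png',a);cv2.imwrite('pics/b.png',b)
for p in((300,100),(235,100)): print(onz(f,e,186,229,74))
E
```

```text
(399, 211, 28, 27) ((517.94775390625, -375.6673278808594), (62.3858642578125, 60.62495803833008), 7.123760223388672)
(339, 199, 42, 31) ((539.5491333007812, -244.45709228515625), (95.90859985351562, 57.12070846557617), 77.46742248535156)
(291, 198, 25, 26) ((544.2188110351562, -104.6826171875), (62.479373931884766, 59.43791580200195), 1.4256948232650757)
[491.40991103 184.26392954  74.        ]
[491.40991103 184.26392954  74.        ]
```

View pics/a.png

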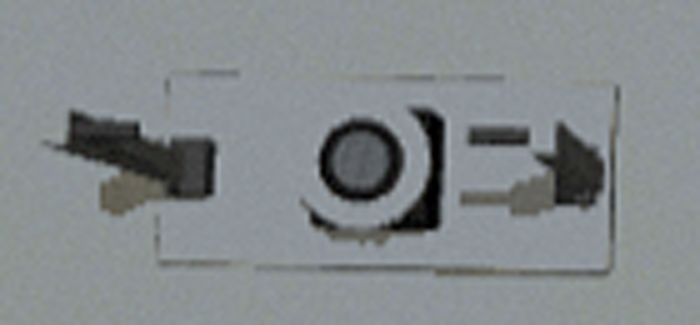

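View pics/b.png

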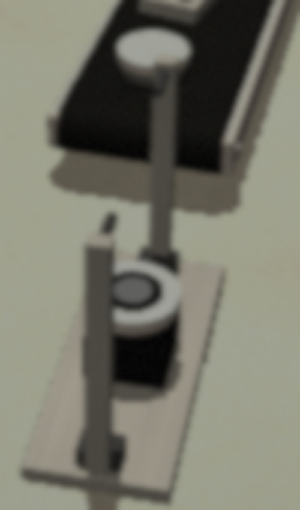

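The pins in the crop have their tips at (140,130) on the left and (468,135) on the right, which is (138,221) and (203.6,222) in the full image. The side crop confirms the pins point inwards at the top of the posts.

```bash
python3 - <<'E'
from h import *
f,e=grab('top')
L=onz(f,e,138,221,190);Rr=onz(f,e,203.6,222,190);d=L-Rr
print(L,Rr,(L+Rr)/2,np.linalg.norm(d),np.degrees(np.arctan2(d[1],d[0])))
C=onz(f,e,183,227,74);print('ring',C)
s=env.state();T=T_of(s);print(T.round(3).tolist())
t=np.array([539.5,-244.5,225]);print((T[:3,:3].T@(t-T[:3,3])/300).round(3), s['ee_rot'])
E
```

```text
[495.42002479 267.23919191 190.        ] [497.19561116 120.94557308 190.        ] [496.30781797 194.09238249 190.        ] 146.30439370345977 90.69537284662579
ring [496.18775045 191.9956825   74.        ]
[[0.904, 0.427, -0.0, 245.254], [0.427, -0.904, 0.001, -519.871], [0.0, -0.001, -1.0, 224.605], [0.0, 0.0, 0.0, 1.0]]
[ 1.279e+00 -4.120e-01 -1.000e-03] [-1.79960249e+02 -9.08991481e-04  2.52551814e+01]
```

Call:
step_arm(
  linear=[
    [0.99, -0.41, 0],
    [0.99, -0.41, 0],
    [0.99, -0.41, 0],
    [0.99, -0.41, 0],
    [0.99, -0.41, 0],
    [0.99, -0.41, 0],
    [0.99, -0.41, 0],
    [0.99, -0.41, 0],
  ],
  turn=[-0.145, -0.145, -0.145, -0.145, -0.145, -0.145, -0.145, -0.145],
  fingers=-0.6,
  force=30,
)

```text
time_s: 1.25
ee_pos: [460.5, -283.2, 224.9]
ee_rot: [-180.0, 0.0, 77.3]
force: [-0.1, -0.3, -0.2]
gripper_width: 73.1
gripper_force: 0.0
```

```bash
cat > rel.py <<'E'
from h import *
import sys
def rel(x,y,z,yaw):
    s=env.state();T=T_of(s);d=T[:3,:3].T@(np.array([x,y,z])-T[:3,3])/300
    dy=(yaw-s['ee_rot'][2]+180)%360-180
    print('pos',np.round(s['ee_pos'],1),'rot',np.round(s['ee_rot'],2),'t',s['time_s'],'q',np.round(s['qpos'],0),'w',s['gripper_width'],s['gripper_force']);print('lin',d.round(4),'turn',round(-dy/360,4))
if __name__=='__main__': rel(*map(float,sys.argv[1:]))
E
python3 rel.py 539.5 -244.5 200 77.5
```

```text
pos [ 460.5 -283.2  224.9] rot [-1.7998e+02  3.0000e-02  7.7330e+01] t 1.25 q [-33.  15.  94.  -0.  71. -20.] w 73.13700847257829 0.0
lin [0.1837 0.2285 0.0828] turn -0.0005
```

Call:
step_arm(
  linear=[
    [0.184, 0.228, 0.08],
    [0.184, 0.228, 0.08],
    [0.184, 0.228, 0.08],
    [0.184, 0.228, 0.08],
  ],
  turn=[0, 0, 0, 0],
)

```text
time_s: 1.75
ee_pos: [539.1, -244.4, 201.1]
ee_rot: [-180.0, 0.0, 77.3]
force: [-0.8, -0.3, -1.2]
gripper_width: 73.5
gripper_force: 0.0
```

```bash
python3 - <<'E'
from h import *
f,e=grab('wrist');cv2.imwrite('pics/w1.png',f['color'])
for x in((539.5,-244.5,86),):print(proj(f,e,x))
g=cv2.cvtColor(f['color'],cv2.COLOR_BGR2GRAY)
m=cv2.threshold(g,0,255,cv2.THRESH_OTSU)[1]
cs,_=cv2.findContours(m,cv2.RETR_EXTERNAL,cv2.CHAIN_APPROX_NONE)
for c in cs:
    if cv2.contourArea(c)<1500: continue
    w=np.array([onz(f,e,*p[0],86)[:2] for p in c],np.float32)
    print(cv2.boundingRect(c),cv2.minAreaRect(w))
E
```

```text
(np.float64(285.5958172309991), np.float64(208.9404696627779))
(251, 154, 66, 107) ((537.3519287109375, -244.49017333984375), (96.84342193603516, 57.320068359375), 78.02703857421875)
(489, 0, 71, 190) ((749.7283325195312, -198.22140502929688), (153.89999389648438, 53.77954864501953), 89.27777099609375)
(321, 0, 207, 267) ((673.7369995117188, -211.51968383789062), (235.13385009765625, 154.95919799804688), 87.61605072021484)
(208, 0, 84, 80) ((541.7549438476562, -106.15325927734375), (56.034263610839844, 64.46116638183594), 77.33751678466797)
(0, 0, 203, 267) ((401.068603515625, -151.8575897216797), (218.33062744140625, 180.78274536132812), 69.2084732055664)
```

View pics/w1.png

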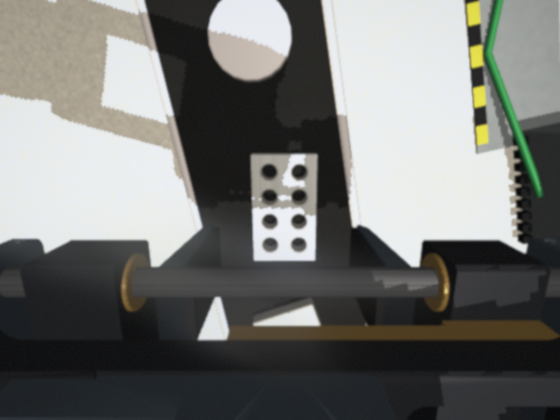

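The wrist view shows the plate square between the open fingers, spanning (251–317, 154–261), with nothing beside its long sides. Going down now.

```bash
python3 rel.py 538 -244.5 84 78
```

```text
pos [ 539.1 -244.4  201.4] rot [1.800e+02 3.000e-02 7.734e+01] t 1.8 q [-25.  21.  90.  -0.  70. -13.] w 72.88400902358117 0.0
lin [-0.001  -0.0034  0.3913] turn -0.0018
```

Call:
step_arm(
  linear=[
    [-0.001, -0.003, 0.15],
    [-0.001, -0.003, 0.25],
    [-0.001, -0.003, 0.32],
    [-0.001, -0.003, 0.36],
    [-0.001, -0.003, 0.38],
    [-0.001, -0.003, 0.391],
    [-0.001, -0.003, 0.391],
    [-0.001, -0.003, 0.391],
  ],
  turn=[-0.002, -0.002, -0.002, -0.002, -0.002, -0.002, -0.002, -0.002],
)

```text
time_s: 2.8
ee_pos: [539.6, -243.3, 84.3]
ee_rot: [179.9, 0.0, 78.2]
force: [-0.5, -0.0, 0.6]
gripper_width: 72.7
gripper_force: 0.0
```

Call:
step_arm(
  linear=[
    [0, 0, 0],
    [0, 0, 0],
    [0, 0, 0],
    [0, 0, 0],
    [0, 0, 0],
    [0, 0, 0],
    [0, 0, 0],
    [0, 0, 0],
  ],
  turn=[0, 0, 0, 0, 0, 0, 0, 0],
  fingers=1,
  force=30,
)

```text
time_s: 3.8
ee_pos: [539.2, -243.1, 83.8]
ee_rot: [-180.0, 0.0, 78.2]
force: [-0.8, 0.6, 4.2]
gripper_width: 55.8
gripper_force: 30.0
```

Call:
step_arm(
  linear=[
    [0, 0, -0.05],
    [0, 0, -0.15],
    [0, 0, -0.25],
    [0, 0, -0.35],
    [0, 0, -0.45],
    [0, 0, -0.55],
    [0, 0, -0.64],
    [0, 0, -0.67],
    [0, 0, -0.67],
  ],
  turn=[0, 0, 0, 0, 0, 0, 0, 0, 0],
)

```text
time_s: 4.92
ee_pos: [539.3, -243.1, 284.7]
ee_rot: [180.0, 0.0, 78.2]
force: [0.5, 0.3, -1.7]
gripper_width: 56.0
gripper_force: 30.0
```

```bash
python3 rel.py 540 -20 285 85;python3 rel.py 496.3 193 285 90.7
```

```text
pos [ 539.3 -243.1  284.7] rot [1.7996e+02 1.0000e-02 7.8180e+01] t 4.925 q [-25.  18.  81.  -0.  81. -14.] w 56.047576653947246 29.96786892414093
lin [ 0.7285 -0.1502 -0.0011] turn -0.019
pos [ 539.3 -243.1  284.7] rot [1.7996e+02 1.0000e-02 7.8180e+01] t 4.925 q [-25.  18.  81.  -0.  81. -14.] w 56.047576653947246 29.96786892414093
lin [ 1.3936 -0.4383 -0.0014] turn -0.0348
```

Call:
step_arm(
  linear=[
    [0.07, -0.02, 0],
    [0.2, -0.063, 0],
    [0.33, -0.104, 0],
    [0.46, -0.145, 0],
    [0.59, -0.186, 0],
    [0.72, -0.226, 0],
    [0.85, -0.267, 0],
    [0.94, -0.296, 0],
    [0.98, -0.308, 0],
    [0.98, -0.308, 0],
  ],
  turn=[0, -0.005, -0.01, -0.015, -0.02, -0.025, -0.03, -0.035, -0.035, -0.035],
)

```text
time_s: 6.18
ee_pos: [508.6, 64.1, 284.1]
ee_rot: [-179.9, 0.0, 90.8]
force: [0.2, 0.3, -2.0]
gripper_width: 55.6
gripper_force: 30.0
```

```bash
python3 rel.py 496.3 193 285 90.7
```

```text
pos [508.6  64.1 284.1] rot [-1.7993e+02  3.0000e-02  9.0840e+01] t 6.175 q [ 6. 11. 91. -0. 78.  5.] w 55.58119326217253 29.96811032295227
lin [ 0.4302 -0.0345 -0.0033] turn 0.0004
```

Call:
step_arm(
  linear=[
    [0.08, -0.007, 0],
    [0.2, -0.017, 0],
    [0.3, -0.025, 0],
    [0.4, -0.032, 0],
    [0.43, -0.035, 0],
    [0.43, -0.035, 0],
    [0.43, -0.035, 0.1],
    [0.43, -0.035, 0.2],
    [0.43, -0.035, 0.26],
    [0.43, -0.035, 0.295],
    [0.43, -0.035, 0.295],
    [0.43, -0.035, 0.295],
  ],
  turn=[0, 0, 0, 0, 0, 0, 0, 0, 0, 0, 0, 0],
)

```text
time_s: 7.68
ee_pos: [497.5, 192.2, 197.0]
ee_rot: [179.9, -0.0, 90.8]
force: [-0.0, 1.1, -2.1]
gripper_width: 55.5
gripper_force: 30.0
```

```bash
python3 rel.py 496.3 193 196 90.7; python3 - <<'E'
from h import *
f,e=grab('side')
c=np.array([496.3,193,190]);print(proj(f,e,c),proj(f,e,c+[0,74,0]),proj(f,e,c-[0,74,0]))
cv2.imwrite('pics/b2.png',cv2.resize(f['color'][195:345,215:355],None,fx=4,fy=4,interpolation=cv2.INTER_CUBIC))
f,e=grab('wrist');cv2.imwrite('pics/w2.png',f['color'])
print([np.round(proj(f,e,c+[0,k,0])) for k in(-74,74,108)])
E
```

```text
pos [497.5 192.2 197. ] rot [ 1.799e+02 -2.000e-02  9.075e+01] t 7.675 q [20. 16. 98. -0. 67. 19.] w 55.49530989148739 29.96797800064087
lin [ 0.0026 -0.0039  0.0034] turn 0.0001
(np.float64(279.91209992253374), np.float64(253.74857560637102)) (np.float64(271.6410335705202), np.float64(275.6165210890631)) (np.float64(287.194765950513), np.float64(234.49387048243835))
[array([282., 367.]), array([285., 117.]), array([286.,  43.])]
```

View pics/b2.png

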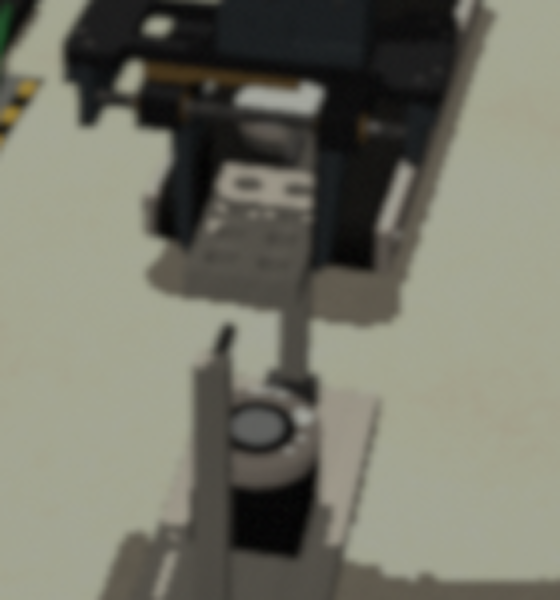

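View pics/w2.png

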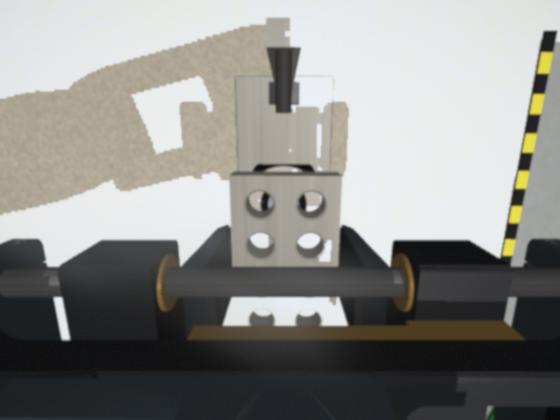

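The wrist view shows the far pin tip at (284,112), predicted at (285,117), in line with the plate's centreline. The plate is level, with its near edge at row 173. In the side view the plate sits between the pins. The pose is good, so I hold.

Call:
step_arm(
  linear=[
    [0.003, -0.004, 0.003],
    [0.003, -0.004, 0.003],
    [0.003, -0.004, 0.003],
    [0.003, -0.004, 0.003],
    [0.003, -0.004, 0.003],
    [0.003, -0.004, 0.003],
    [0.003, -0.004, 0.003],
    [0.003, -0.004, 0.003],
    [0.003, -0.004, 0.003],
    [0.003, -0.004, 0.003],
    [0.003, -0.004, 0.003],
    [0.003, -0.004, 0.003],
    [0.003, -0.004, 0.003],
    [0.003, -0.004, 0.003],
    [0.003, -0.004, 0.003],
    [0.003, -0.004, 0.003],
    [0.003, -0.004, 0.003],
    [0.003, -0.004, 0.003],
    [0.003, -0.004, 0.003],
    [0.003, -0.004, 0.003],
  ],
  turn=[0, 0, 0, 0, 0, 0, 0, 0, 0, 0, 0, 0, 0, 0, 0, 0, 0, 0, 0, 0],
)

```text
time_s: 10.28
ee_pos: [495.6, 193.3, 195.2]
ee_rot: [-180.0, 0.0, 90.8]
force: [0.3, -0.3, -1.4]
gripper_width: 56.0
gripper_force: 30.0
```

Call:
step_arm(
  linear=[
    [0, 0, -0.05],
    [0, 0, -0.15],
    [0, 0, -0.25],
    [0, 0, -0.3],
    [0, 0, -0.3],
    [-0.1, 0, -0.3],
    [-0.23, 0, -0.3],
    [-0.36, 0, -0.3],
    [-0.49, 0, -0.3],
    [-0.62, 0, -0.3],
    [-0.75, 0, -0.3],
    [-0.86, 0, -0.3],
    [-0.95, 0, -0.3],
    [-0.98, 0, -0.3],
    [-0.98, 0, -0.3],
  ],
  turn=[0, 0, 0, 0, 0, 0, 0, 0, 0, 0, 0, 0, 0, 0, 0],
)

```text
time_s: 12.15
ee_pos: [499.3, -100.5, 284.5]
ee_rot: [-179.9, -0.1, 90.7]
force: [-0.2, 0.7, -1.8]
gripper_width: 55.7
gripper_force: 30.0
```

```bash
python3 rel.py 539.2 -243.1 285 78.2
```

```text
pos [ 499.3 -100.5  284.5] rot [-1.7992e+02 -5.0000e-02  9.0730e+01] t 12.15 q [-13.  10.  92.   0.  78. -13.] w 55.706237104682174 29.967946708202362
lin [-0.4769  0.127  -0.0024] turn 0.0348
```

Call:
step_arm(
  linear=[
    [-0.08, 0.02, 0],
    [-0.2, 0.05, 0],
    [-0.32, 0.085, 0],
    [-0.43, 0.115, 0],
    [-0.477, 0.127, 0],
    [-0.477, 0.127, 0],
    [-0.477, 0.127, 0],
    [-0.477, 0.127, 0],
  ],
  turn=[0.005, 0.015, 0.025, 0.035, 0.035, 0.035, 0.035, 0.035],
)

```text
time_s: 13.15
ee_pos: [539.5, -242.1, 285.6]
ee_rot: [180.0, -0.0, 78.3]
force: [0.7, -0.0, -2.5]
gripper_width: 56.0
gripper_force: 30.0
```

```bash
python3 rel.py 539.2 -243.1 84.5 78.2
```

```text
pos [ 539.5 -242.1  285.6] rot [ 1.7999e+02 -1.0000e-02  7.8260e+01] t 13.15 q [-25.  18.  81.   0.  81. -14.] w 56.010894432926094 29.96800124645233
lin [-3.700e-03 -5.000e-04  6.702e-01] turn 0.0002
```

Call:
step_arm(
  linear=[
    [-0.003, 0, 0.1],
    [-0.003, 0, 0.22],
    [-0.003, 0, 0.34],
    [-0.003, 0, 0.45],
    [-0.003, 0, 0.53],
    [-0.003, 0, 0.59],
    [-0.003, 0, 0.62],
    [-0.003, 0, 0.64],
    [-0.003, 0, 0.65],
    [-0.003, 0, 0.66],
    [-0.003, 0, 0.666],
    [-0.003, 0, 0.669],
    [-0.003, 0, 0.669],
    [-0.003, 0, 0.669],
    [-0.003, 0, 0.669],
  ],
  turn=[0, 0, 0, 0, 0, 0, 0, 0, 0, 0, 0, 0, 0, 0, 0],
)

```text
time_s: 15.02
ee_pos: [539.5, -244.2, 84.6]
ee_rot: [180.0, 0.0, 78.2]
force: [-0.5, 0.6, -1.2]
gripper_width: 55.8
gripper_force: 30.0
```

Call:
step_arm(
  linear=[
    [0, 0, 0],
    [0, 0, 0],
    [0, 0, 0],
    [0, 0, 0],
    [0, 0, 0],
    [0, 0, 0],
  ],
  turn=[0, 0, 0, 0, 0, 0],
  fingers=-0.6,
)

```text
time_s: 15.78
ee_pos: [539.4, -244.2, 84.6]
ee_rot: [180.0, 0.0, 78.2]
force: [0.3, -0.4, 0.2]
gripper_width: 72.9
gripper_force: 0.0
```

Call:
step_arm(
  linear=[
    [0, 0, -0.03],
    [0, 0, -0.08],
    [0, 0, -0.2],
    [0, 0, -0.35],
    [0, 0, -0.5],
    [0, 0, -0.5],
    [0, 0, -0.5],
    [0, 0, -0.5],
  ],
  turn=[0, 0, 0, 0, 0, 0, 0, 0],
)

```text
time_s: 16.77
ee_pos: [538.7, -243.8, 233.3]
ee_rot: [-179.9, -0.0, 78.2]
force: [-0.8, -0.4, -0.2]
gripper_width: 73.0
gripper_force: 0.0
```

```bash
python3 - <<'E'
from h import *
f,e=grab('wrist');cv2.imwrite('pics/w3.png',f['color'])
g=cv2.cvtColor(f['color'],cv2.COLOR_BGR2GRAY)
m=cv2.threshold(g,0,255,cv2.THRESH_OTSU)[1]
for c in cv2.findContours(m,cv2.RETR_EXTERNAL,cv2.CHAIN_APPROX_NONE)[0]:
    if cv2.contourArea(c)<1500: continue
    w=np.array([onz(f,e,*p[0],86)[:2] for p in c],np.float32)
    print(cv2.boundingRect(c),cv2.minAreaRect(w))
E
```

```text
(255, 296, 67, 31) ((516.8933715820312, -363.1976318359375), (36.17552947998047, 71.32523345947266), 78.28681182861328)
(257, 153, 59, 97) ((538.6995849609375, -245.62376403808594), (96.7523422241211, 57.96784591674805), 78.19269561767578)
(538, 133, 22, 106) ((791.5079956054688, -283.5685119628906), (19.189411163330078, 104.19600677490234), 0.03610379248857498)
(220, 5, 74, 81) ((542.3853149414062, -102.57213592529297), (63.934661865234375, 63.93024826049805), 78.1622314453125)
(473, 0, 87, 187) ((763.9025268554688, -191.70611572265625), (74.28435516357422, 166.57113647460938), 0.03611364960670471)
(319, 0, 208, 267) ((685.0037841796875, -212.2958221435547), (260.3081359863281, 177.23818969726562), 87.66073608398438)
(0, 0, 212, 267) ((385.2237854003906, -150.9344940185547), (246.01292419433594, 211.0984649658203), 70.10108184814453)
```

View pics/w3.png

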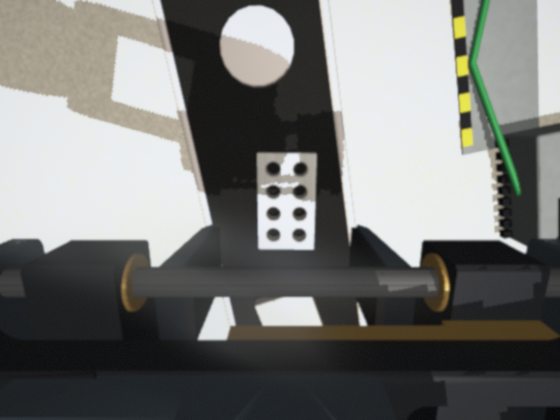

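The plate lies flat at (257–316, 153–250), back where it started to within about 2 mm. The dish at (257,46) and the blank are undisturbed, and the fingers are clear.

```bash
python3 -c "
from h import *
print(env.job_done())"
```

```text
the job is handed in; nothing more can be done
None
```

I held the plate still at the viewing pose for about 2.5 s, put it back within about 2 mm of where it lay and released it. The blank and dish look undisturbed; the job is handed in, but no verdict came back.

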